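# Take the returned stock apart into its trays

## Task

The stack on the bench, three tablet cartons with a brown bottle on top, is returned stock. Take it apart from the top and lay each carton flat in the grey tray made to its size, and stand the bottle in the round holder. Do not let any of them tip over, and leave the pill cutter and the white bottle where they are.

Things in the scene. Friction and masses are not known exactly. Their poses are not given: they have to be found in the camera images.
- carton_large: closed tablet carton, the largest (green), 60 (its x) by 120 (its y, long side) by 30 mm high; under 130 g; origin at the centre of its underside, z up. At the start on the bench, side by side (about 30 mm gap) with the other flat carton (which of the two is nearer the robot varies), both under the medium carton.
- carton_small: closed tablet carton, the smallest (white with a green corner), 45 (its x) by 85 (its y, long side) by 30 mm high; under 130 g; origin at the centre of its underside, z up. At the start on the bench, side by side (about 30 mm gap) with the other flat carton (which of the two is nearer the robot varies), both under the medium carton.
- carton_medium: closed tablet carton, the middle-sized and tallest (pink), 50 (its x) by 105 (its y, long side) by 45 mm high; under 130 g; origin at the centre of its underside, z up. At the start it lies as a bridge across the two flat cartons, its underside 30 mm above the bench, with the bottle on it.
- brown_bottle: brown bottle with a cap, round: body 38 diameter up to 62, then a narrower cap (about 28) to 75 mm in all; under 130 g. Origin at the centre of its base, z up. At the start it stands on the medium carton, its base 75 mm above the bench.
- tray_large: the largest of three shallow grey trays, fixed, made for the largest carton: flat floor 76 (x) by 136 (y, long side) mm, 2 mm thick; thin rim, top 8 mm above the bench, flaring outward 3 mm all round; blank white card on the -y end. Origin on the bench under its centre, z up: the carton's underside rests at z = 2 mm, either way round.
- tray_medium: the middle-sized of three shallow grey trays, fixed, made for the middle-sized carton: flat floor 66 (x) by 121 (y, long side) mm, 2 mm thick; thin rim, top 8 mm above the bench, flaring outward 3 mm all round; blank white card on the -y end. Origin on the bench under its centre, z up: the carton's underside rests at z = 2 mm, either way round.
- tray_small: the smallest of three shallow grey trays, fixed, made for the smallest carton: flat floor 61 (x) by 101 (y, long side) mm, 2 mm thick; thin rim, top 8 mm above the bench, flaring outward 3 mm all round; blank white card on the -y end. Origin on the bench under its centre, z up: the carton's underside rests at z = 2 mm, either way round.
- bottle_holder: round grey holder fixed to the bench for the bottle: flat floor 54 diameter, 2 thick, inside a ring rim 66 across outside, whose top is 8 mm above the bench; a blank white card beside it. Origin on the bench under its centre, z up; the bottle's base rests at z = 2 mm.
- pill_cutter_by: bystander: light blue tablet cutter, 36 (x) by 95 (y) by 22 mm high, loose on the bench behind the stack; origin at the centre of its underside. Leave it alone.
- white_bottle_by: bystander: white bottle with a blue cap, 52 diameter, 80 mm high, loose, standing behind the trays; origin at the centre of its base. Leave it alone.

How it is judged:
By the outcome, as a careful person would: the job done as asked, in the order asked, and still so for the second after the job is handed in, with the robot touching nothing.
It also fails if it takes over 120 s, if anything falls off the work surface, if the arm or the gripper's body presses on something with over 40 N, if the wrist force passes 120 N, or if a joint passes its speed limit or range.

## Robot

A 6-joint arm with a two-finger parallel gripper is mounted at the origin on a cart in front of the work surface, level with it; the furniture and walls round the work are solid. World frame = base frame: x ahead of the robot, y to its left, z up, the work surface at z = 0. Lengths are in mm, angles in degrees, forces in N, time in s.
With the tool pointing down it reaches from about 325 to 900 mm from the base axis. Payload 6.1 kg.
Tool frame: the origin (TCP) lies at the centre of the arm's flange, where the gripper is bolted on; the fingertips stand 182 mm ahead of it and the grasp point (between the pads) lies 164 mm ahead of it; z points along the fingers, y is the line along which they close (so a half turn about z gives the same grasp; the last joint's range is limited). The gripper opens to 87 mm and grips with 3 to 60 N. Pads are 19 mm wide; open, the fingers measure 117 mm over their backs; the gripper's body (75 mm by 190 mm) begins 51 mm behind the grasp point.
Start: joints at [65.197, 12.628, 87.462, -0, 79.91, -7.225], TCP at [188.755, 595.809, 404.738] pointing down, gripper open.
Joint ranges: [-170.65, 170.65], [-52.31, 119.04], [5.05, 147.46], [-71.25, 251.25], [11.57, 151.72], [-153.62, 153.62]. Speed limits (degrees/s): [147.25, 147.25, 172.46, 180, 180, 180].

## Interface

Orientations are given as a 3x3 rotation matrix whose columns are the frame's x, y, z axes.
In Python, from cell import r gives the robot as it stands.
- The arm moves only by the tool tcp_steps, called after ">>>" as name(argument=value, ...) on one line, values as JSON. Schema: {"type":"object","properties":{"deltas":{"type":"array","items":{"type":"array","prefixItems":[{"type":"array","items":{"type":"number"},"minItems":3,"maxItems":3},{"type":"array","items":{"type":"number"},"minItems":3,"maxItems":3},{"type":"number"}],"minItems":3,"maxItems":3},"minItems":1,"maxItems":10},"grip_force":{"type":"number"},"only":{"type":"string"},"quiet":{"type":"boolean"},"lines":{"type":"string"}},"required":["deltas"],"additionalProperties":false}. deltas is a list of rows, 1 to 10 of them, each written [[rx, ry, rz], [dx, dy, dz], opening]: a rotation vector rx, ry, rz in shares of pi/2 rad (1.0 is pi/2 rad), then dx, dy, dz in shares of the most that a row can go, 1 being 62.5 mm, then the finger opening in mm; each row shifts and turns the commanded pose from where the row before left it, along the tool's axes as they then stand; what a row does not reach is not made up. A row lasts 1/8 s, in which the tool goes at most 62.5 mm and 10.7 degrees, less where a joint would pass 70% of its speed; a pose out of reach is approached as far as the arm can. The fingers move at their own pace and stop on an object; grip_force is the grip in N (left out, the last holds). Time passes only in rows, so rows that do not move let the fingers close. The tool returns the time, the measured TCP pose, the force, the opening and the grip force at its end. only (a regular expression) keeps the lines of the reply that match it, lines (a string "A,B") keeps lines A to B, and quiet returns only ok. Input that does not fit is refused with a message, and nothing moves.
- r.observe(): the state, without advancing time (a new reading comes with each control period).
- r.grab_frame(name): name is "scene" or "top"; returns the picture (480x640x3 uint8, red, green, blue); there is no depth.
- r.camera_info(name): a dict with "K" (3x3 intrinsics, pixels), "position" and "rotation" of the camera in the world. Camera axes: x right, y down, z forward; pixel columns grow to the right and rows downward; lengths in mm; the calibration is good to about 2 mm. A picture is of the moment at which its call begins. camera_info takes no time and is no camera call.
- r.hand_in(): hands the job in; it is judged then, once.
The state is a dict: "time_s": time; "joints": joint angles; "dq": joint speeds; "tau": joint torques, N m; "position": TCP position; "ee_rot": TCP orientation; "wrist_force": force on the tool from outside, world axes, zero at the start; "torque": the same for the moment, N m; "finger_gap": finger opening in mm; "finger_force": force on a finger pad.
Only numpy, scipy, OpenCV 4.12 (cv2) and the standard library are available. Lean on these libraries where they do the work, as an engineer would, in place of code of your own. Each camera call takes 0.05 s, during which the arm holds its last target. There are 200 camera calls.

## Working session

There is one attempt and no reset: what is moved stays moved. The work goes in short steps, Python scripts to look and compute and a tool call to move; the robot and the scene stay as the last step left them, time stands still between calls to the robot, and variables do not carry over. Pictures are saved under pics/ and viewed, at most 14 in all, crops included, and the job is handed in when it is done.

```bash
ls; mkdir -p pics
```

Run:
```python
from cell import r
import cv2
for n in("top","scene"):
    cv2.imwrite(f"pics/{n}0.png",r.grab_frame(n)[:,:,::-1]); c=r.camera_info(n); print(n,c)
s=r.observe(); print(s["position"],s["ee_rot"],s["finger_gap"],s["time_s"])
```

```text
pics
top {'K': array([[535.17331671,   0.        , 316.8476419 ],
       [  0.        , 535.17331671, 243.40035589],
       [  0.        ,   0.        ,   1.        ]]), 'position': array([ 371.92342456,   67.11902389, 1202.84718989]), 'rotation': array([[ 0.02549738, -0.98047263,  0.19499564],
       [-0.99967322, -0.02465098,  0.00676651],
       [-0.00182755, -0.19510445, -0.98078077]])}
scene {'K': array([[462.81148282,   0.        , 313.57931042],
       [  0.        , 462.81148282, 234.09117185],
       [  0.        ,   0.        ,   1.        ]]), 'position': array([ 186.98357666, -409.38488109,  676.83858007]), 'rotation': array([[ 0.77485734, -0.4363335 ,  0.4573939 ],
       [-0.63202834, -0.52139349,  0.57331406],
       [-0.01167393, -0.73332251, -0.67978071]])}
[188.63680648 595.61634988 403.77045682] [[-9.53319148e-01  3.01963651e-01 -7.45800682e-04]
 [ 3.01964463e-01  9.53317998e-01 -1.50285839e-03]
 [ 2.57176605e-04 -1.65790899e-03 -9.99998593e-01]] 87.04344235714602 0.1
```

View pics/top0.png

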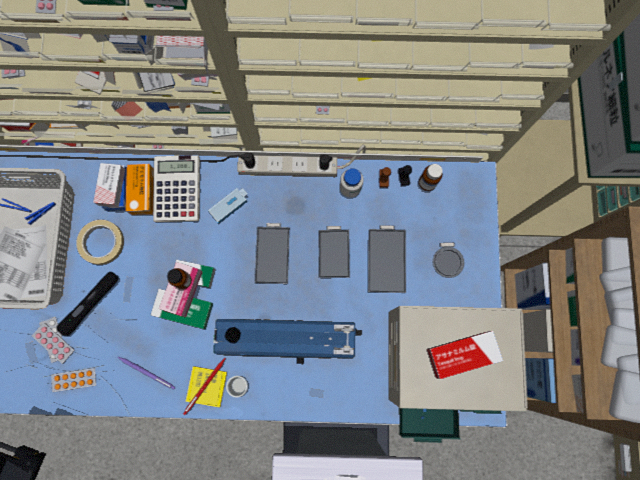

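View pics/scene0.png

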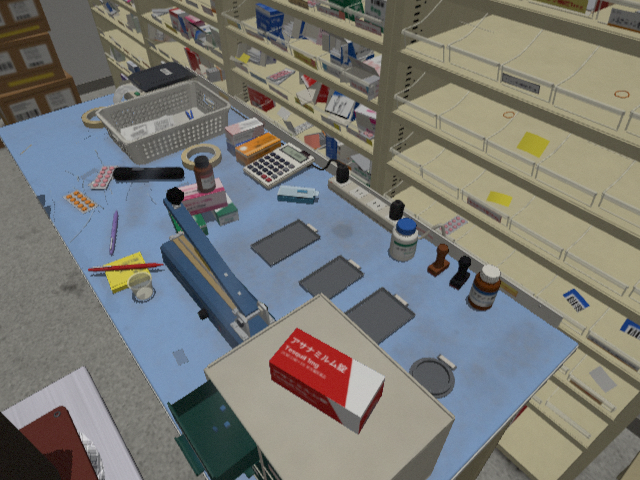

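The top view shows the stack at about (185,295), the trays at (272,254), (334,253) and (387,260), and the holder at (448,262). The pill cutter is at (228,205), the white bottle at (352,182), and a blue stapler lies at (215-360,338). I'll zoom in for measurement.

Run:
```python
import cv2
a=cv2.imread("pics/top0.png"); 
cv2.imwrite("pics/c1.png",cv2.resize(a[245:345,140:240],None,fx=6,fy=6,interpolation=cv2.INTER_CUBIC))
cv2.imwrite("pics/c2.png",cv2.resize(a[215:310,245:475],None,fx=3.4,fy=3.4,interpolation=cv2.INTER_CUBIC))
b=cv2.imread("pics/scene0.png"); 
cv2.imwrite("pics/c3.png",cv2.resize(b[145:245,160:260],None,fx=6,fy=6,interpolation=cv2.INTER_CUBIC))
```

```text
(no output)
```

View pics/c1.png

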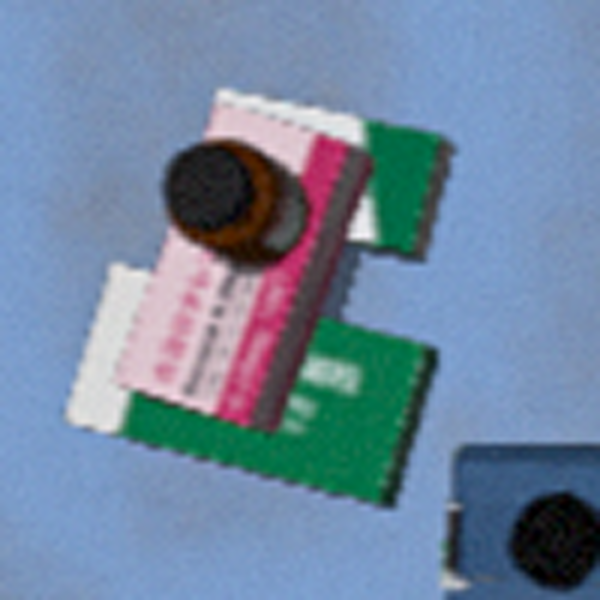

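View pics/c2.png

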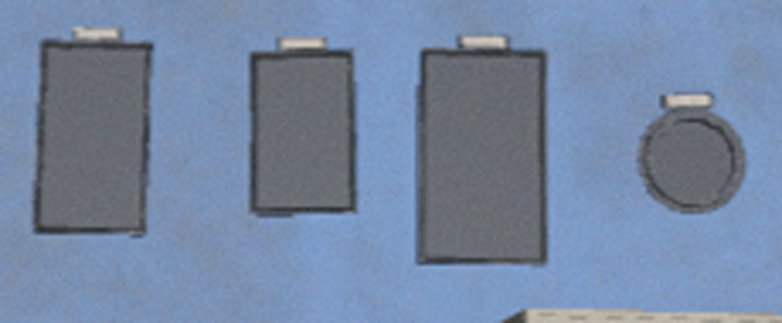

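View pics/c3.png

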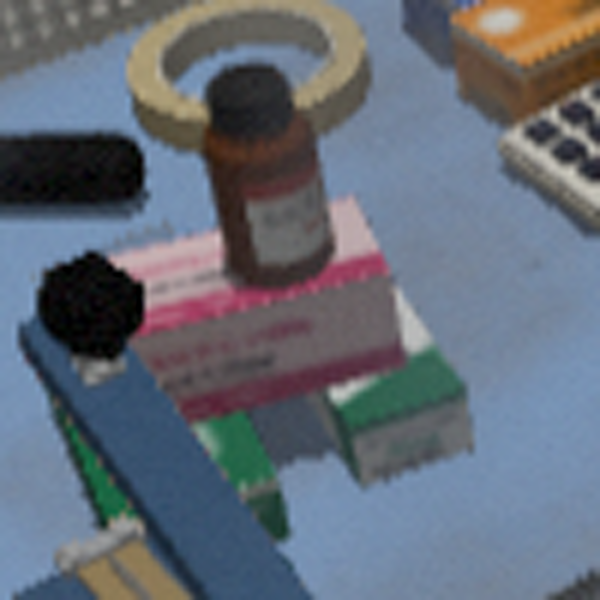

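The crops give corners for the medium carton's top, the large carton (near) and small carton (far) under it, the bottle cap at crop (208,187), and the tray rims. I'll fit rectangles of known size to these.

Create h.py:
```python
import numpy as np
from cell import r
from scipy.optimize import least_squares
def ray(px,z,cam="top"):
    c=r.camera_info(cam); p=np.atleast_2d(px).astype(float)
    d=np.c_[p,np.ones(len(p))]@np.linalg.inv(c["K"]).T@c["rotation"].T
    return (c["position"]+d*((z-c["position"][2])/d[:,2])[:,None])[:,:2]
def crop(p,s,ox,oy): return (np.array(p)+.5)/s-.5+[ox,oy]
def rect(W,sg,w,l,a0):
    sg=np.array(sg)*[w/2,l/2]
    def f(q):
        c,s=np.cos(q[2]),np.sin(q[2]); return (W-q[:2]-sg@np.array([[c,s],[-s,c]])).ravel()
    o=least_squares(f,[*W.mean(0),np.radians(a0)]); return np.r_[o.x[:2],np.degrees(o.x[2])].round(1),np.abs(o.fun).max().round(1)
```

Run:
```python
from h import *
C1=lambda p,z:ray(crop(p,6,140,245),z)
C2=lambda p,z:ray(crop(p,3.4,245,215),z)
# sign convention: local y long side
# medium: long side along up/down image (x world): +y up(far), local x = right of it -> image right(-y world)
print("med",rect(C1([(215,100),(345,147),(118,385),(252,425)],75),[(-1,1),(1,1),(-1,-1),(1,-1)],50,105,-100+90))
# large/small: long along image horizontal; local +y to image left (+y world), +x up
L=C1([(115,265),(68,422),(433,350),(385,503)],30); print(L.round())
print("large",rect(L,[(1,1),(-1,1),(1,-1),(-1,-1)],60,120,0))
S=C1([(222,92),(445,138),(415,255)],30); print(S.round())
print("small",rect(S,[(1,1),(1,-1),(-1,-1)],45,85,0))
print("med corners",C1([(215,100),(345,147),(118,385),(252,425)],75).round())
print("cap",C1([(208,187)],150))
for n,p,w,l in(("tm",[(42,43),(151,45),(35,231),(144,234)],72,127),("ts",[(251,54),(352,54),(251,211),(355,210)],67,107),("tl",[(422,50),(546,52),(418,263),(546,263)],82,142)):
    print(n,rect(C2(p,8),[(-1,1),(1,1),(-1,-1),(1,-1)],w,l,-90))
print("holder",C2([(691,161)],8))
# stapler extents
print("stapler z0",ray([(215,320),(362,325),(215,357),(355,357)],0).round(),"z80",ray([(215,320),(362,325),(215,357),(355,357)],80).round())
print("box z", ray([(388,308),(522,308),(388,407)],200).round())
```

```text
med (array([ 491.8,  365.1, -104.9]), np.float64(2.1))
[[495. 420.]
 [437. 432.]
 [467. 302.]
 [411. 315.]]
large (array([452.5, 367.4, -13. ]), np.float64(1.6))
[[560. 386.]
 [545. 302.]
 [501. 310.]]
small (array([530.4, 348.1, -10.2]), np.float64(0.5))
med corners [[550. 376.]
 [534. 328.]
 [448. 402.]
 [435. 354.]]
cap [[508.75515004 355.39621634]]
tm (array([580.1, 176.3, -89.7]), np.float64(0.8))
ts (array([587.4,  36.9, -88.3]), np.float64(0.9))
tl (array([574.1, -83.6, -90.1]), np.float64(1.6))
holder [[ 574.08149055 -221.74061552]]
stapler z0 [[431. 298.]
 [429. -30.]
 [351. 293.]
 [359. -15.]] z80 [[427. 283.]
 [425. -23.]
 [352. 278.]
 [360.  -9.]]
box z [[ 452.  -62.]
 [ 458. -311.]
 [ 274.  -62.]]
```

Add to h.py:
```python
def go(x,y,z,phi):
    """delta in current tool axes to grasp point (x,y,z), closing-axis angle phi; dw after rotation too"""
    s=r.observe(); R=s["ee_rot"]; p=s["position"]; g=p+164*R[:,2]
    d=np.array([x,y,z])-g; ph=np.degrees(np.arctan2(R[1,1],R[0,1]))
    t=np.radians(phi); R2=np.array([[-np.sin(t),np.cos(t),0],[np.cos(t),np.sin(t),0],[0,0,-1]])
    print("t",s["time_s"],"grasp",g.round(1),"phi",round(ph,1),"rz",round((ph-phi+90)%180-90,1),"| tool d now",(R.T@d).round(1),"| after turn",(R2.T@d).round(1))
```

Run:
```python
from h import *
C3=lambda p,z:ray(crop(p,6,160,145),z,"scene")
print("cap",C3([(248,82)],150),"base",C3([(278,268)],75)); print("medcorner",C3([(388,265)],75)," small corner",C3([(470,390)],30),C3([(360,435)],30))
def tri(a,b):
    P=[]
    for n,px in(("top",a),("scene",b)):
        c=r.camera_info(n); d=c["rotation"]@np.linalg.inv(c["K"])@[*px,1]; d/=np.linalg.norm(d); P.append((c["position"],d))
    A=np.c_[P[0][1],-P[1][1]]; t=np.linalg.lstsq(A,P[1][0]-P[0][0],rcond=None)[0]
    q=[P[i][0]+t[i]*P[i][1] for i in(0,1)]; return ((q[0]+q[1])/2).round(),np.linalg.norm(q[0]-q[1]).round(1)
print("cab",tri((388,308),(319,296)),tri((522,309),(452,420)),"redbox",tri((494,332),(383,376)))
print("knob",tri((232,335),(175,195)))
go(508,355,150,72.4)
```

```text
cap [[508.96334152 359.54178157]] base [[504.19917604 356.16168865]]
medcorner [[535.33979608 332.26072301]]  small corner [[545.12389212 303.46099358]] [[501.28040004 307.43912115]]
cab (array([460., -71., 149.]), np.float64(9.0)) (array([ 456., -320.,  170.]), np.float64(6.5)) redbox (array([ 410., -250.,  220.]), np.float64(3.8))
knob (array([395., 228., 191.]), np.float64(0.8))
t 0.1 grasp [188.5 595.4 239.8] phi 72.4 rz 0.0 | tool d now [-377.2 -132.5   89.9] | after turn [-377.2 -132.5   89.8]
```

Units first: shifts go in shares of 62.5 mm and turns go in shares of pi/2 rad. So -50 mm is -0.8, -47 mm is -0.752.

>>> tcp_steps(deltas=[[[0,0,0],[-0.48,-0.16,0],87],[[0,0,0],[-0.752,-0.256,0],87],[[0,0,0],[-0.8,-0.288,0],87],[[0,0,0],[-0.8,-0.288,0],87],[[0,0,0],[-0.8,-0.288,0],87],[[0,0,0],[-0.8,-0.288,0],87],[[0,0,0],[-0.8,-0.288,0],87],[[0,0,0],[-0.8,-0.272,0],87],[[0,0,0],[0,0,0],87],[[0,0,0],[0,0,0],87]], grip_force=20)

```text
time_s: 1.35
position: [507.7, 355.1, 404.1]
ee_rot: [[-0.953, 0.303, -0.001], [0.303, 0.953, -0.0], [0.001, -0.001, -1.0]]
wrist_force: [-0.3, -0.3, 0.7]
finger_gap: 87.1
finger_force: 0.0
```

```bash
python3 -c "
from h import *
go(508,356.5,115,75)"
```

```text
t 1.35 grasp [507.5 355.1 240.1] phi 72.4 rz -2.6 | tool d now [ -0.2   1.6 125.1] | after turn [-1.000e-01  1.500e+00  1.251e+02]
```

Scaled: 35 mm is 0.56, 30 mm is 0.48, -2.6 degrees / 90 = -0.0289.

>>> tcp_steps(deltas=[[[0,0,-0.0289],[0,0.024,0.48],87],[[0,0,0],[0,0,0.56],87],[[0,0,0],[0,0,0.48],87],[[0,0,0],[0,0,0.32],87],[[0,0,0],[0,0,0.16],87],[[0,0,0],[0,0,0],87],[[0,0,0],[0,0,0],45],[[0,0,0],[0,0,0],40],[[0,0,0],[0,0,0],30],[[0,0,0],[0,0,0],30]], grip_force=12)

```text
time_s: 2.6
position: [508.6, 356.6, 280.1]
ee_rot: [[-0.966, 0.259, 0.0], [0.259, 0.966, 0.0], [-0.0, 0.0, -1.0]]
wrist_force: [0.3, -0.2, 0.1]
finger_gap: 54.8
finger_force: 0.0
```

>>> tcp_steps(deltas=[[[0,0,0],[0,0,0],30],[[0,0,0],[0,0,-0.08],30],[[0,0,0],[0,0,-0.24],30],[[0,0,0],[0,0,-0.4],30],[[0,0,0],[0,0,-0.4],30],[[0,0,0],[0,0,0],30]])

```text
time_s: 3.35
position: [509.3, 357.1, 353.4]
ee_rot: [[-0.966, 0.258, 0.006], [0.258, 0.966, 0.003], [-0.005, 0.004, -1.0]]
wrist_force: [-0.6, -0.6, -0.6]
finger_gap: 37.9
finger_force: 12.0
```

Run:
```python
from h import *
import cv2
go(574,-221.7,110,90)
a=r.grab_frame("top"); b=r.grab_frame("scene")
cv2.imwrite("pics/d1.png",cv2.cvtColor(np.hstack([cv2.resize(a[205:345,120:260],(400,400)),cv2.resize(b[105:245,130:270],(400,400))]),4))
```

```text
t 3.35 grasp [510.2 357.6 189.4] phi 75.0 rz -15.0 | tool d now [-210.9 -543.4   78.1] | after turn [ -63.8 -579.3   79.4]
```

View pics/d1.png

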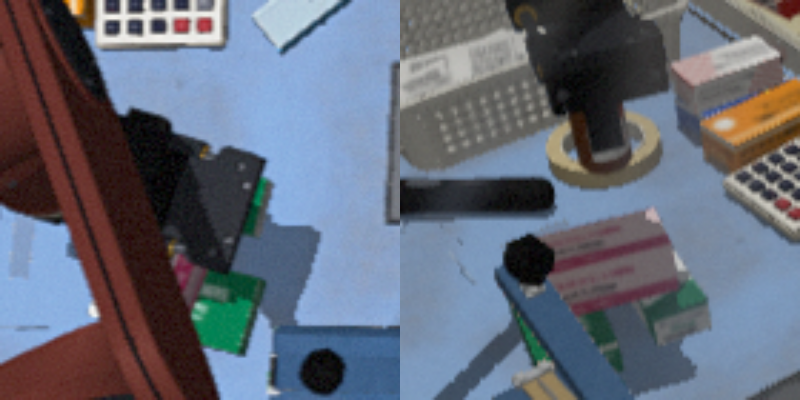

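Scaled: -50 mm is -0.8, -40 mm is -0.64, -7.5 degrees / 90 = -0.0833.

>>> tcp_steps(deltas=[[[0,0,-0.0833],[0,0,0],30],[[0,0,-0.0833],[0,0,0],30],[[0,0,0],[-0.32,-0.32,0],30],[[0,0,0],[-0.32,-0.64,0],30],[[0,0,0],[-0.32,-0.8,0],30],[[0,0,0],[-0.064,-0.8,0],30],[[0,0,0],[0,-0.8,0],30],[[0,0,0],[0,-0.8,0],30],[[0,0,0],[0,-0.8,0],30],[[0,0,0],[0,-0.8,0],30]])

```text
time_s: 4.7
position: [571.8, -4.9, 348.1]
ee_rot: [[-1.0, -0.0, -0.003], [-0.0, 1.0, 0.0], [0.003, 0.0, -1.0]]
wrist_force: [0.8, -0.5, -1.1]
finger_gap: 37.5
finger_force: 12.0
```

>>> tcp_steps(deltas=[[[0,0,0],[0,-0.8,0],30],[[0,0,0],[0,-0.8,0],30],[[0,0,0],[0,-0.8,0],30],[[0,0,0],[0,-0.64,0],30],[[0,0,0],[0,-0.32,0],30],[[0,0,0],[0,-0.144,0],30],[[0,0,0],[0,0,0],30]])

```text
time_s: 5.58
position: [572.7, -221.9, 349.2]
ee_rot: [[-1.0, -0.0, -0.001], [-0.0, 1.0, 0.001], [0.001, 0.001, -1.0]]
wrist_force: [-0.0, -0.1, -1.9]
finger_gap: 37.7
finger_force: 12.0
```

Run:
```python
from h import *
import cv2
go(574,-221.7,43,90)
a=r.grab_frame("top"); b=r.grab_frame("scene")
cv2.imwrite("pics/d2.png",cv2.cvtColor(np.hstack([cv2.resize(a[195:335,370:510],(400,400)),cv2.resize(b[280:420,350:490],(400,400))]),4))
```

```text
t 5.575 grasp [ 572.5 -221.7  185.2] phi 90.0 rz 0.0 | tool d now [-1.600e+00 -1.000e-01  1.422e+02] | after turn [ -1.5   0.  142.2]
```

View pics/d2.png

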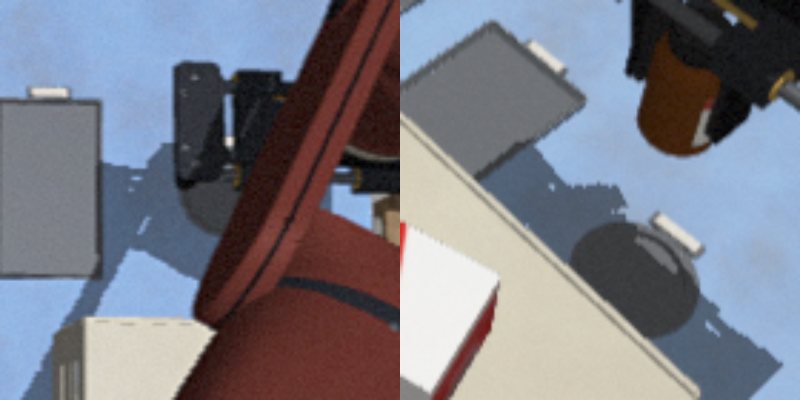

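The bottle is held upright above the holder. I'll check the holder's position in the scene view and start lowering.

Scaled: 30 mm is 0.48, 25 mm is 0.4.

```bash
python3 -c "
from h import *
print(ray([(432.2,376.8)],8,'scene'),'tl',ray([(382,318)],8,'scene'))"
```

```text
[[ 570.70838164 -225.01001694]] tl [[591.70492932 -92.93592273]]
```

>>> tcp_steps(deltas=[[[0,0,0],[-0.024,0,0.32],30],[[0,0,0],[0,0,0.48],30],[[0,0,0],[0,0,0.48],30],[[0,0,0],[0,0,0.4],30],[[0,0,0],[0,0,0.24],30],[[0,0,0],[0,0,0.08],30],[[0,0,0],[0,0,0],30],[[0,0,0],[0,0,0],30]])

```text
time_s: 6.68
position: [574.7, -222.6, 226.0]
ee_rot: [[-1.0, -0.0, 0.002], [-0.0, 1.0, -0.001], [-0.002, -0.001, -1.0]]
wrist_force: [0.4, -0.1, 0.1]
finger_gap: 37.4
finger_force: 12.0
```

Run:
```python
from h import *
import cv2
go(574,-221.7,43,90)
b=r.grab_frame("scene")
cv2.imwrite("pics/d3.png",cv2.cvtColor(cv2.resize(b[300:420,360:500],(560,480)),4))
```

```text
t 6.675 grasp [ 575.  -222.8   62. ] phi 90.0 rz 0.0 | tool d now [ 1.1  1.1 19. ] | after turn [ 1.   1.1 19. ]
```

View pics/d3.png

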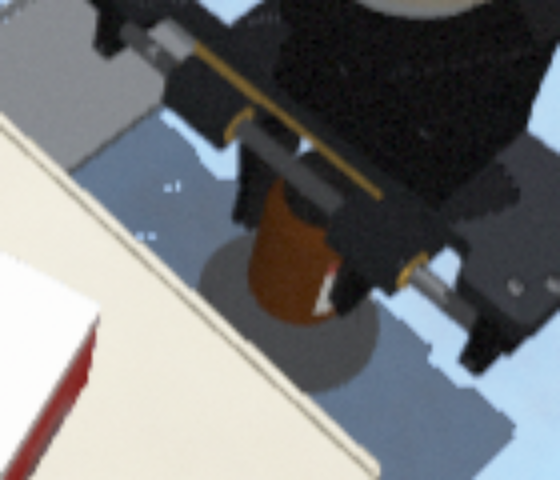

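The bottle is over the ring. I'll lower it until contact.

Scaled: 6 mm is 0.096, 5 mm is 0.08.

>>> tcp_steps(deltas=[[[0,0,0],[0.024,0,0.096],30],[[0,0,0],[0,0,0.08],30],[[0,0,0],[0,0,0.032],30],[[0,0,0],[0,0,0],30],[[0,0,0],[0,0,0],30]])

```text
time_s: 7.35
position: [572.7, -222.4, 211.8]
ee_rot: [[-1.0, -0.0, 0.0], [-0.0, 1.0, -0.0], [-0.0, -0.0, -1.0]]
wrist_force: [-0.8, 0.1, -0.8]
finger_gap: 37.7
finger_force: 12.0
```

>>> tcp_steps(deltas=[[[0,0,0],[0,0,0.032],30],[[0,0,0],[0,0,0.016],30],[[0,0,0],[0,0,0],30],[[0,0,0],[0,0,0],30]])

```text
time_s: 7.85
position: [572.8, -222.4, 209.2]
ee_rot: [[-1.0, -0.0, 0.001], [-0.0, 1.0, -0.0], [-0.001, -0.0, -1.0]]
wrist_force: [-0.9, 0.8, 3.6]
finger_gap: 37.6
finger_force: 12.0
```

```bash
python3 -c "
from h import *
go(573,-223,43,90)"
```

```text
t 7.85 grasp [ 572.9 -222.5   45.2] phi 90.0 rz 0.0 | tool d now [-0.1 -0.5  2.2] | after turn [-0.1 -0.5  2.2]
```

Scaled: -50 mm is -0.8, -40 mm is -0.64.

>>> tcp_steps(deltas=[[[0,0,0],[0,0,0],41],[[0,0,0],[0,0,0],48],[[0,0,0],[0,0,0],60],[[0,0,0],[0,0,0],60],[[0,0,0],[0,0,-0.32],60],[[0,0,0],[0,0,-0.64],60],[[0,0,0],[0,0,-0.8],60],[[0,0,0],[0,0,-0.64],60],[[0,0,0],[0,0.48,0],60],[[0,0,0],[0,0.8,0],60]])

```text
time_s: 9.1
position: [572.8, -142.8, 361.6]
ee_rot: [[-1.0, 0.002, 0.004], [0.002, 1.0, -0.002], [-0.004, -0.002, -1.0]]
wrist_force: [0.5, 0.4, -0.8]
finger_gap: 59.9
finger_force: 0.0
```

>>> tcp_steps(deltas=[[[0,0,0],[0,0.96,0],60],[[0,0,0],[0,0.96,0],60],[[0,0,0],[0,0.96,0],60],[[0,0,0],[0,0.96,0],60],[[0,0,0],[0,0.96,0],60],[[0,0,0],[0,0.96,0],60],[[0,0,0],[0,0.8,0],60],[[0,0,0],[0,0,0],70]])

```text
time_s: 10.1
position: [571.8, 271.1, 360.4]
ee_rot: [[-1.0, -0.005, 0.002], [-0.005, 1.0, 0.001], [-0.002, 0.001, -1.0]]
wrist_force: [-0.6, -0.4, -0.1]
finger_gap: 64.5
finger_force: 0.0
```

```bash
python3 - <<'E'
from h import *
import cv2
go(492,366.5,62,75)
a=r.grab_frame("top"); b=r.grab_frame("scene")
cv2.imwrite("pics/d4.png",cv2.cvtColor(np.hstack([cv2.resize(a[205:345,120:260],(400,400)),cv2.resize(b[290:430,360:500],(400,400))]),4))
E
```

```text
t 10.1 grasp [572.  271.3 196.4] phi 90.3 rz 15.3 | tool d now [ 79.8  95.4 134.4] | after turn [101.9  71.2 134.4]
```

View pics/d4.png

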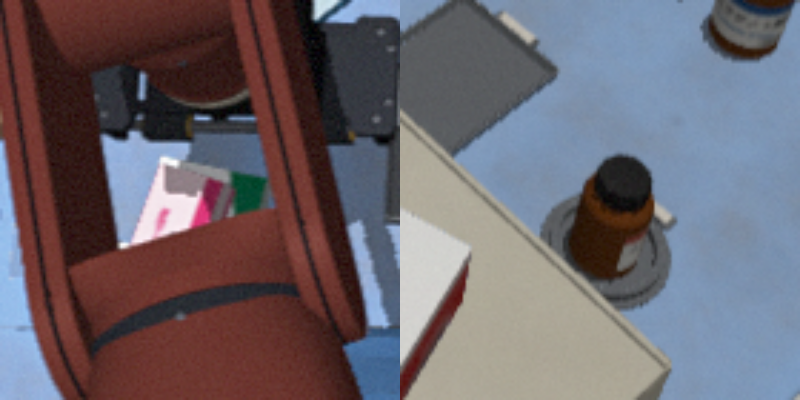

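The bottle stands in the holder, and the medium carton has not moved. Next is the medium carton.

Scaled: 40 mm is 0.64, 35 mm is 0.56, 7.7 degrees / 90 = 0.0856.

>>> tcp_steps(deltas=[[[0,0,0.0844],[0,0,0],80],[[0,0,0.0856],[0,0,0],80],[[0,0,0],[0.4,0.32,0],80],[[0,0,0],[0.64,0.496,0],80],[[0,0,0],[0.48,0.256,0],80],[[0,0,0],[0.112,0.064,0.32],80],[[0,0,0],[0,0,0.56],80],[[0,0,0],[0,0,0.32],80],[[0,0,0],[0,0,0],80],[[0,0,0],[0,0,0],80]])

```text
time_s: 11.45
position: [493.7, 362.6, 284.7]
ee_rot: [[-0.964, 0.264, 0.001], [0.264, 0.964, 0.001], [-0.001, 0.001, -1.0]]
wrist_force: [0.3, 0.3, -0.1]
finger_gap: 79.9
finger_force: 0.0
```

```bash
python3 - <<'E'
from h import *
go(492,366.5,60,75)
E
```

```text
t 11.45 grasp [493.8 362.7 120.7] phi 74.7 rz -0.3 | tool d now [ 2.8  3.1 60.7] | after turn [ 2.8  3.2 60.7]
```

Scaled: 25 mm is 0.4, 20 mm is 0.32, -0.3 degrees / 90 = -0.0033.

>>> tcp_steps(deltas=[[[0,0,-0.0033],[0.048,0.048,0.32],80],[[0,0,0],[0,0,0.4],80],[[0,0,0],[0,0,0.192],80],[[0,0,0],[0,0,0.064],80],[[0,0,0],[0,0,0],80],[[0,0,0],[0,0,0],60],[[0,0,0],[0,0,0],52],[[0,0,0],[0,0,0],40],[[0,0,0],[0,0,0],40],[[0,0,0],[0,0,0],40]], grip_force=12)

```text
time_s: 12.7
position: [490.8, 366.7, 223.0]
ee_rot: [[-0.966, 0.258, 0.0], [0.258, 0.966, 0.0], [-0.0, 0.0, -1.0]]
wrist_force: [0.0, -0.9, 1.8]
finger_gap: 49.6
finger_force: 11.9
```

>>> tcp_steps(deltas=[[[0,0,0],[0,0,0],40],[[0,0,0],[0,0,0],40],[[0,0,0],[0,0,-0.048],40],[[0,0,0],[0,0,-0.16],40],[[0,0,0],[0,0,-0.32],40],[[0,0,0],[0,0,-0.48],40],[[0,0,0],[0,0,-0.32],40],[[0,0,0],[0,0,0],40]])

```text
time_s: 13.7
position: [491.5, 367.1, 308.8]
ee_rot: [[-0.966, 0.258, 0.005], [0.258, 0.966, 0.003], [-0.004, 0.004, -1.0]]
wrist_force: [0.5, 0.2, -0.4]
finger_gap: 50.3
finger_force: 11.9
```

```bash
python3 - <<'E'
from h import *
go(580,176.3,110,90)
E
```

```text
t 13.7 grasp [492.2 367.6 144.8] phi 75.0 rz -15.0 | tool d now [-134.1 -162.2   34.7] | after turn [ -87.8 -191.3   34.8]
```

Scaled: -50 mm is -0.8, -40 mm is -0.64, -7.5 degrees / 90 = -0.0833.

>>> tcp_steps(deltas=[[[0,0,-0.0833],[0,0,0],40],[[0,0,-0.0833],[0,0,0],40],[[0,0,0],[-0.48,0,0],40],[[0,0,0],[-0.64,-0.32,0],40],[[0,0,0],[-0.288,-0.64,0],40],[[0,0,0],[0,-0.8,0],40],[[0,0,0],[0,-0.8,0.32],40],[[0,0,0],[0,-0.496,0.48],40],[[0,0,0],[0,0,0.16],40],[[0,0,0],[0,0,0],40]])

```text
time_s: 14.95
position: [578.2, 176.0, 244.3]
ee_rot: [[-1.0, 0.0, -0.003], [0.0, 1.0, 0.0], [0.003, 0.0, -1.0]]
wrist_force: [0.3, 0.4, -0.8]
finger_gap: 49.9
finger_force: 11.9
```

Run:
```python
from h import *
import cv2
go(580,176.3,31,90)
a=r.grab_frame("top"); b=r.grab_frame("scene")
cv2.imwrite("pics/d5.png",cv2.cvtColor(np.hstack([cv2.resize(a[205:345,120:260],(400,400)),cv2.resize(b[190:300,230:340],(400,400))]),4))
```

```text
t 14.95 grasp [577.7 176.   80.3] phi 90.0 rz -0.0 | tool d now [-2.4  0.3 49.3] | after turn [-2.3  0.3 49.3]
```

View pics/d5.png

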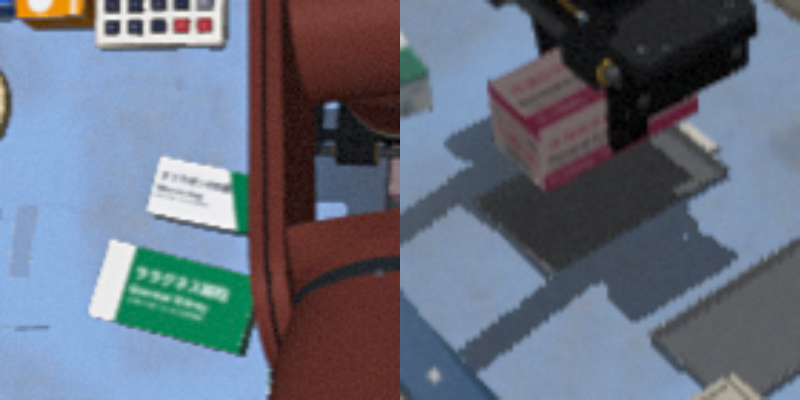

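Run:
```python
from h import *
C=lambda p,z:ray(crop(p,400/110,230,190),z,"scene")
W=C([(70,205),(148,273),(326,172)],8);print(W, (W[0]+W[2])/2)
# carton underside corners near-left, bottom (z~51)
print(C([(148,190),(105,155)],51))
```

```text
[[511.16060717 212.61884104]
 [514.52568962 140.49506708]
 [640.67168431 140.11398517]] [575.91614574 176.3664131 ]
[[528.99651299 155.35891091]
 [526.93397297 193.36630911]]
```

Scaled: 18 mm is 0.288, 15 mm is 0.24.

>>> tcp_steps(deltas=[[[0,0,0],[0,0,0.24],40],[[0,0,0],[0,0,0.288],40],[[0,0,0],[0,0,0.128],40],[[0,0,0],[0,0,0.064],40],[[0,0,0],[0,0,0],40],[[0,0,0],[0,0,0],40]])

```text
time_s: 15.8
position: [579.1, 175.7, 201.3]
ee_rot: [[-1.0, -0.0, 0.001], [-0.0, 1.0, 0.0], [-0.001, 0.0, -1.0]]
wrist_force: [-0.5, -0.5, -1.9]
finger_gap: 50.5
finger_force: 11.9
```

>>> tcp_steps(deltas=[[[0,0,0],[0,0,0.032],40],[[0,0,0],[0,0,0.016],40],[[0,0,0],[0,0,0],40],[[0,0,0],[0,0,0],40]])

```text
time_s: 16.3
position: [578.8, 175.7, 197.8]
ee_rot: [[-1.0, -0.0, 0.0], [-0.0, 1.0, -0.0], [-0.0, -0.0, -1.0]]
wrist_force: [-0.8, -0.9, -1.2]
finger_gap: 50.0
finger_force: 11.9
```

```bash
python3 -c "
from h import *
go(578,176.3,31,90)"
```

```text
t 16.3 grasp [578.8 175.7  33.8] phi 90.0 rz 0.0 | tool d now [0.8 0.6 2.8] | after turn [0.8 0.6 2.8]
```

Scaled: 1.5 mm is 0.024, 1 mm is 0.016.

>>> tcp_steps(deltas=[[[0,0,0],[0,0,0.024],40],[[0,0,0],[0,0,0.016],40],[[0,0,0],[0,0,0],40],[[0,0,0],[0,0,0],40]])

```text
time_s: 16.8
position: [578.8, 175.7, 195.2]
ee_rot: [[-1.0, -0.0, -0.0], [-0.0, 1.0, -0.0], [0.0, -0.0, -1.0]]
wrist_force: [-0.6, -0.0, -0.4]
finger_gap: 50.3
finger_force: 11.9
```

Scaled: 1 mm is 0.016.

>>> tcp_steps(deltas=[[[0,0,0],[0,0,0.016],40],[[0,0,0],[0,0,0],40],[[0,0,0],[0,0,0],40]])

```text
time_s: 17.18
position: [578.8, 175.8, 195.0]
ee_rot: [[-1.0, -0.0, 0.0], [-0.0, 1.0, -0.0], [-0.0, -0.0, -1.0]]
wrist_force: [-3.7, -0.9, 4.4]
finger_gap: 50.6
finger_force: 11.9
```

Scaled: -60 mm is -0.96, -50 mm is -0.8.

>>> tcp_steps(deltas=[[[0,0,0],[0,0,0],54],[[0,0,0],[0,0,0],60],[[0,0,0],[0,0,0],64],[[0,0,0],[0,0,-0.24],64],[[0,0,0],[0,0,-0.64],64],[[0,0,0],[0,0,-0.8],64],[[0,0,0],[0,-0.48,-0.64],64],[[0,0,0],[0,-0.96,-0.16],70],[[0,0,0],[0,-0.96,0],76],[[0,0,0],[0,-0.96,0],76]])

```text
time_s: 18.42
position: [578.7, -35.9, 351.1]
ee_rot: [[-1.0, -0.001, 0.002], [-0.001, 1.0, -0.001], [-0.002, -0.001, -1.0]]
wrist_force: [0.7, -0.5, 0.3]
finger_gap: 75.0
finger_force: 0.0
```

>>> tcp_steps(deltas=[[[0,0,0],[0,-0.96,0],76],[[0,0,0],[0,-0.48,0],76],[[0,0,0],[0,0,0],76]])

```text
time_s: 18.8
position: [578.7, -126.6, 350.4]
ee_rot: [[-1.0, 0.003, 0.001], [0.003, 1.0, -0.001], [-0.001, -0.001, -1.0]]
wrist_force: [-1.0, 0.4, 0.1]
finger_gap: 75.9
finger_force: 0.0
```

Run:
```python
from h import *
import cv2
go(452.5,367,28,-13)
a=r.grab_frame("top"); b=r.grab_frame("scene")
cv2.imwrite("pics/d6.png",cv2.cvtColor(np.hstack([cv2.resize(a[245:345,140:240],(400,400),interpolation=2),cv2.resize(a[205:305,235:335],(400,400),interpolation=2)]),4))
cv2.imwrite("pics/top6.png",a[:,:,::-1]);cv2.imwrite("pics/scene6.png",b[:,:,::-1])
```

```text
t 18.8 grasp [ 578.9 -126.8  186.4] phi 89.8 rz -77.2 | tool d now [128.2 493.5 157.9] | after turn [ 452.7 -234.3  158.4]
```

View pics/d6.png

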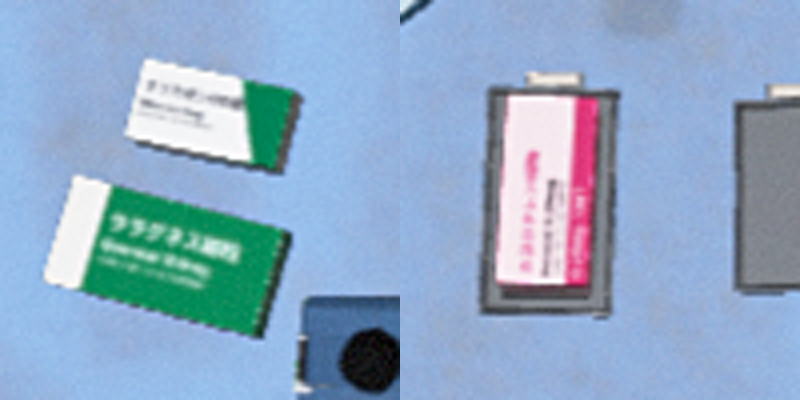

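Run:
```python
from h import *
C=lambda p:ray(crop(p,4,140,245),30)
print("large",rect(C([(76,175),(45,282),(288,231),(257,335)]),[(1,1),(-1,1),(1,-1),(-1,-1)],60,120,-13))
print("small",rect(C([(145,58),(126,137),(295,91),(276,171)]),[(1,1),(-1,1),(1,-1),(-1,-1)],45,85,-13))
go(530,348,60,167)
```

```bash
python3 -c "
import cv2
b=cv2.imread('pics/scene6.png');import numpy as np
cv2.imwrite('pics/d7.png',np.hstack([cv2.resize(b[150:250,160:260],(400,400),interpolation=2),cv2.resize(b[240:350,290:400],(400,400),interpolation=2)]))"
```

```text
large (array([452.9, 367.5, -12.7]), np.float64(1.2))
small (array([531.1, 348.9, -10.7]), np.float64(1.0))
t 18.9 grasp [ 579.  -124.1  186. ] phi 90.0 rz -77.0 | tool d now [ 49.2 472.1 126.1] | after turn [-449.   153.9  126. ]
```

View pics/d7.png

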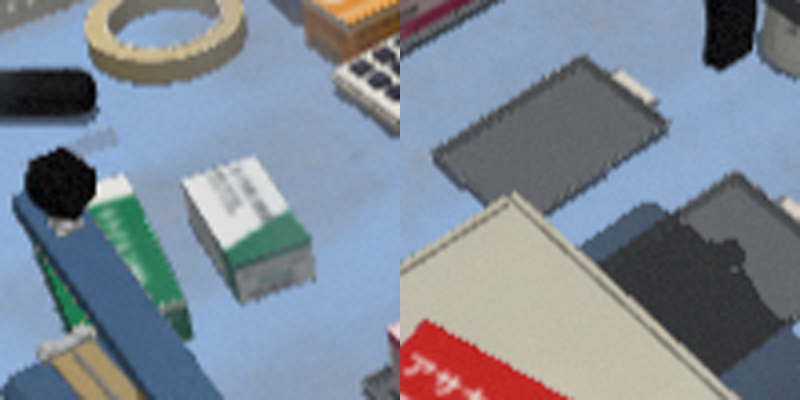

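Run:
```python
from h import *
print("ts",ray(crop([(150.5,141)],400/110,290,240),8,"scene"))
W=ray(crop([(183,180),(258,155),(312,240),(232,265)],4,160,150),30,"scene")
print("small scene",W.mean(0),rect(W,[(-1,1),(1,1),(1,-1),(-1,-1)],45,85,-11))
go(530,349,60,168)
```

```text
ts [[583.42752862  35.84782201]]
small scene [530.86934289 350.73600235] (array([530.9, 350.7, -11.3]), np.float64(1.2))
t 18.9 grasp [ 579.  -124.1  186. ] phi 90.0 rz -78.0 | tool d now [ 49.2 473.1 126.1] | after turn [-452.6  146.3  126. ]
```

Scaled: 60 mm is 0.96, 55 mm is 0.88, -9.9 degrees / 90 = -0.11.

>>> tcp_steps(deltas=[[[0,0,0],[0,0.48,0],60],[[0,0,0],[0,0.88,0],60],[[0,0,0],[0,0.96,0],60],[[0,0,0],[0,0.96,0],60],[[0,0,0],[0.16,0.96,0],60],[[0,0,0],[0.16,0.96,0],60],[[0,0,-0.11],[0.16,0.96,0],60],[[0,0,-0.11],[0,0.64,0],60],[[0,0,-0.11],[0,0,0],60],[[0,0,-0.11],[0,0,0],60]])

```text
time_s: 20.15
position: [540.3, 302.6, 349.5]
ee_rot: [[-0.764, -0.645, -0.0], [-0.645, 0.764, 0.0], [0.0, 0.0, -1.0]]
wrist_force: [0.4, -0.8, -0.3]
finger_gap: 59.9
finger_force: 0.0
```

>>> tcp_steps(deltas=[[[0,0,-0.11],[0,0,0],60],[[0,0,-0.11],[0,0,0],60],[[0,0,-0.11],[0,0,0],60],[[0,0,-0.1078],[0,0,0],60],[[0,0,0],[0,0,0],60],[[0,0,0],[0,0,0],60]])

```text
time_s: 20.9
position: [541.3, 300.9, 349.5]
ee_rot: [[-0.192, -0.981, 0.0], [-0.981, 0.192, 0.0], [-0.0, -0.0, -1.0]]
wrist_force: [0.3, 0.2, 0.5]
finger_gap: 60.0
finger_force: 0.0
```

```bash
python3 -c "
from h import *
go(531,349.7,28,169)"
```

```text
t 20.9 grasp [541.3 300.9 185.5] phi 168.9 rz -0.1 | tool d now [-45.9  19.5 157.5] | after turn [-45.9  19.4 157.5]
```

Scaled: 40 mm is 0.64, -25 mm is -0.4.

>>> tcp_steps(deltas=[[[0,0,0],[-0.4,0.16,0],60],[[0,0,0],[-0.336,0.152,0.32],60],[[0,0,0],[0,0,0.64],60],[[0,0,0],[0,0,0.64],60],[[0,0,0],[0,0,0.32],60],[[0,0,0],[0,0,0],60],[[0,0,0],[0,0,0],60]])

```text
time_s: 21.78
position: [532.1, 349.4, 230.7]
ee_rot: [[-0.191, -0.982, 0.002], [-0.982, 0.191, 0.001], [-0.001, -0.002, -1.0]]
wrist_force: [0.3, 0.6, 0.6]
finger_gap: 59.9
finger_force: 0.0
```

```bash
python3 -c "
from h import *
go(531,349.7,28,169)"
```

```text
t 21.775 grasp [532.5 349.6  66.7] phi 169.0 rz 0.0 | tool d now [ 0.2  1.6 38.7] | after turn [ 0.2  1.5 38.7]
```

Scaled: 15 mm is 0.24, 10 mm is 0.16.

>>> tcp_steps(deltas=[[[0,0,0],[0,0.024,0.16],60],[[0,0,0],[0,0,0.24],60],[[0,0,0],[0,0,0.144],60],[[0,0,0],[0,0,0.064],60],[[0,0,0],[0,0,0],60],[[0,0,0],[0,0,0],52],[[0,0,0],[0,0,0],46],[[0,0,0],[0,0,0],35],[[0,0,0],[0,0,0],35],[[0,0,0],[0,0,0],35]], grip_force=12)

```text
time_s: 23.02
position: [530.2, 349.3, 191.6]
ee_rot: [[-0.19, -0.982, 0.001], [-0.982, 0.19, 0.0], [-0.0, -0.001, -1.0]]
wrist_force: [0.3, 0.0, 2.3]
finger_gap: 45.1
finger_force: 12.0
```

>>> tcp_steps(deltas=[[[0,0,0],[0,0,0],35],[[0,0,0],[0,0,-0.048],35],[[0,0,0],[0,0,-0.16],35],[[0,0,0],[0,0,-0.4],35],[[0,0,0],[0,0,-0.56],35],[[0,0,0],[0,0,-0.56],35],[[0,0,0],[0,0,-0.24],35],[[0,0,0],[0,0,0],35]])

```text
time_s: 24.02
position: [530.2, 349.4, 315.4]
ee_rot: [[-0.19, -0.982, 0.002], [-0.982, 0.19, 0.001], [-0.001, -0.002, -1.0]]
wrist_force: [0.1, -0.3, -0.3]
finger_gap: 44.7
finger_force: 12.0
```

```bash
python3 -c "
from h import *
go(585.5,36.4,120,90)"
```

```text
t 24.025 grasp [530.6 349.6 151.4] phi 169.0 rz 79.0 | tool d now [ 297.1 -113.5   31.2] | after turn [ -54.9 -313.2   31.4]
```

Scaled: 9.9 degrees / 90 = 0.11.

>>> tcp_steps(deltas=[[[0,0,0.0556],[0,0,0],35],[[0,0,0.11],[0,0,0],35],[[0,0,0.11],[0,0,0],35],[[0,0,0.11],[0,0,0],35],[[0,0,0.11],[0,0,0],35],[[0,0,0.11],[0,0,0],35],[[0,0,0.11],[0,0,0],35],[[0,0,0.1067],[0,0,0],35],[[0,0,0.0556],[0,0,0],35],[[0,0,0],[0,0,0],35]])

```text
time_s: 25.28
position: [529.4, 348.9, 311.9]
ee_rot: [[-1.0, -0.001, -0.003], [-0.001, 1.0, -0.002], [0.003, -0.002, -1.0]]
wrist_force: [0.3, -1.1, -0.3]
finger_gap: 44.8
finger_force: 12.0
```

>>> tcp_steps(deltas=[[[0,0,0],[-0.48,-0.32,0],35],[[0,0,0],[-0.32,-0.64,0],35],[[0,0,0],[-0.08,-0.8,0],35],[[0,0,0],[0,-0.8,0],35],[[0,0,0],[0,-0.8,0],35],[[0,0,0],[0,-0.8,0.16],35],[[0,0,0],[0,-0.56,0.48],35],[[0,0,0],[0,-0.288,0.48],35],[[0,0,0],[0,0,0.16],35],[[0,0,0],[0,0,0],35]])

```text
time_s: 26.52
position: [584.6, 36.9, 233.2]
ee_rot: [[-1.0, -0.001, -0.002], [-0.001, 1.0, 0.001], [0.002, 0.001, -1.0]]
wrist_force: [-0.2, 0.0, -0.8]
finger_gap: 45.1
finger_force: 12.0
```

Run:
```python
from h import *
import cv2
go(585.5,36.4,29.8,90)
b=r.grab_frame("scene")
cv2.imwrite("pics/d8.png",cv2.cvtColor(cv2.resize(b[220:330,280:390],(500,500)),4))
```

```text
t 26.525 grasp [584.3  37.   69.2] phi 90.1 rz 0.1 | tool d now [-1.3 -0.6 39.4] | after turn [-1.2 -0.6 39.4]
```

View pics/d8.png

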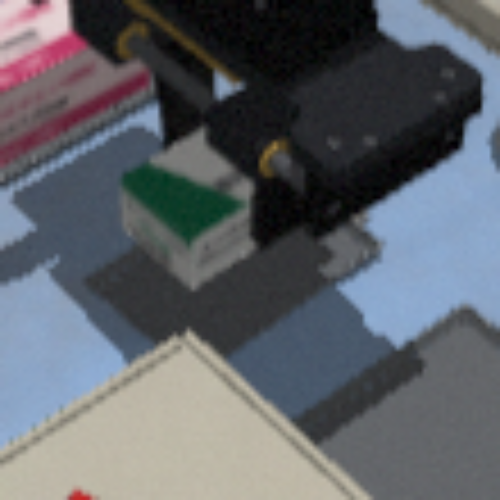

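Scaled: 14 mm is 0.224, 12 mm is 0.192.

>>> tcp_steps(deltas=[[[0,0,0],[-0.016,0,0.192],35],[[0,0,0],[0,0,0.224],35],[[0,0,0],[0,0,0.112],35],[[0,0,0],[0,0,0.048],35],[[0,0,0],[0,0,0.016],35],[[0,0,0],[0,0,0],35],[[0,0,0],[0,0,0],35]])

```text
time_s: 27.45
position: [586.3, 36.2, 197.7]
ee_rot: [[-1.0, -0.0, 0.001], [-0.0, 1.0, -0.0], [-0.001, -0.0, -1.0]]
wrist_force: [-0.8, -0.1, -0.6]
finger_gap: 45.0
finger_force: 12.0
```

>>> tcp_steps(deltas=[[[0,0,0],[0,0,0.016],35],[[0,0,0],[0,0,0.008],35],[[0,0,0],[0,0,0],35],[[0,0,0],[0,0,0],35]])

```text
time_s: 27.95
position: [586.1, 36.3, 195.7]
ee_rot: [[-1.0, -0.0, -0.0], [-0.0, 1.0, 0.0], [0.0, 0.0, -1.0]]
wrist_force: [-0.2, -0.0, 0.1]
finger_gap: 45.4
finger_force: 12.0
```

Scaled: 1 mm is 0.016, 0.5 mm is 0.008.

>>> tcp_steps(deltas=[[[0,0,0],[0,0,0.016],35],[[0,0,0],[0,0,0.008],35],[[0,0,0],[0,0,0],35],[[0,0,0],[0,0,0],35]])

```text
time_s: 28.45
position: [586.1, 36.3, 194.2]
ee_rot: [[-1.0, -0.0, -0.0], [-0.0, 1.0, -0.0], [0.0, -0.0, -1.0]]
wrist_force: [0.2, 0.0, -0.8]
finger_gap: 44.9
finger_force: 12.0
```

>>> tcp_steps(deltas=[[[0,0,0],[0,0,0.016],35],[[0,0,0],[0,0,0],35],[[0,0,0],[0,0,0],35]])

```text
time_s: 28.82
position: [586.2, 36.3, 193.6]
ee_rot: [[-1.0, -0.0, 0.0], [-0.0, 1.0, -0.0], [-0.0, -0.0, -1.0]]
wrist_force: [-1.5, 0.1, 4.7]
finger_gap: 44.8
finger_force: 12.0
```

Units first: shifts go in shares of 62.5 mm and turns go in shares of pi/2 rad. So 60 mm is 0.96, -50 mm is -0.8.

>>> tcp_steps(deltas=[[[0,0,0],[0,0,0],48],[[0,0,0],[0,0,0],56],[[0,0,0],[0,0,0],58],[[0,0,0],[0,0,-0.24],58],[[0,0,0],[0,0,-0.64],58],[[0,0,0],[0,0,-0.8],58],[[0,0,0],[0,0.32,-0.64],58],[[0,0,0],[0,0.8,-0.16],70],[[0,0,0],[0,0.96,0],76],[[0,0,0],[0,0.96,0],76]])

```text
time_s: 30.08
position: [586.0, 227.8, 350.2]
ee_rot: [[-1.0, 0.0, 0.002], [0.0, 1.0, 0.001], [-0.002, 0.001, -1.0]]
wrist_force: [0.6, -0.2, -0.1]
finger_gap: 73.9
finger_force: 0.0
```

>>> tcp_steps(deltas=[[[0,0,0],[0.32,0.96,0],76],[[0,0,0],[0.64,0.8,0],76],[[0,0,-0.1078],[0.64,0.48,0],76],[[0,0,-0.1078],[0,0,0],76],[[0,0,-0.1078],[0,0,0],76],[[0,0,-0.1078],[0,0,0],76],[[0,0,-0.1078],[0,0,0],76],[[0,0,-0.1078],[0,0,0],76],[[0,0,-0.1067],[0,0,0],76],[[0,0,-0.1067],[0,0,0],76]])

```text
time_s: 31.32
position: [487.2, 364.3, 349.5]
ee_rot: [[-0.212, -0.977, 0.001], [-0.977, 0.212, 0.001], [-0.001, -0.001, -1.0]]
wrist_force: [0.6, -0.1, 0.0]
finger_gap: 76.0
finger_force: 0.0
```

Run:
```python
from h import *
import cv2
r.grab_frame("scene")
go(453,368,60,167.2)
```

```text
t 31.375 grasp [487.4 364.4 185.5] phi 168.1 rz 0.9 | tool d now [  3.7  34.5 125.4] | after turn [  4.1  34.3 125.5]
```

Scaled: 40 mm is 0.64, 25 mm is 0.4, 0.9 degrees / 90 = 0.01.

>>> tcp_steps(deltas=[[[0,0,0.01],[0.064,0.32,0],76],[[0,0,0],[0,0.224,0.24],76],[[0,0,0],[0,0,0.64],76],[[0,0,0],[0,0,0.64],76],[[0,0,0],[0,0,0.4],76],[[0,0,0],[0,0,0.08],76],[[0,0,0],[0,0,0],76],[[0,0,0],[0,0,0],76]])

```text
time_s: 32.38
position: [453.8, 368.5, 224.8]
ee_rot: [[-0.233, -0.972, 0.002], [-0.972, 0.233, 0.001], [-0.002, -0.002, -1.0]]
wrist_force: [-0.3, 0.4, -0.3]
finger_gap: 75.9
finger_force: 0.0
```

Run:
```python
from h import *
import cv2
go(453,368,28,167.2)
a=r.grab_frame("top");b=r.grab_frame("scene")
cv2.imwrite("pics/d9.png",cv2.cvtColor(np.hstack([cv2.resize(a[205:345,120:260],(400,400)),cv2.resize(b[105:245,130:270],(400,400))]),4))
```

```text
t 32.375 grasp [454.1 368.7  60.8] phi 166.5 rz -0.7 | tool d now [ 1.   1.  32.8] | after turn [ 0.9  0.9 32.8]
```

View pics/d9.png

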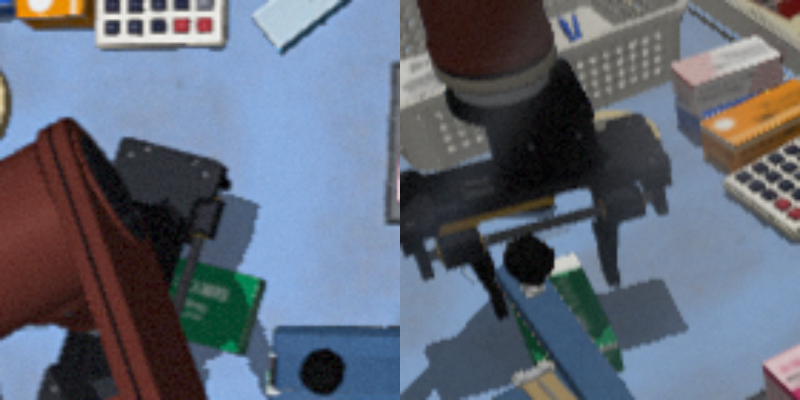

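The fingers straddle the large carton, clear of the stapler. I'll descend and grip.

Scaled: 13 mm is 0.208, 10 mm is 0.16, -0.7 degrees / 90 = -0.0078.

>>> tcp_steps(deltas=[[[0,0,-0.0078],[0.016,0.016,0.16],76],[[0,0,0],[0,0,0.208],76],[[0,0,0],[0,0,0.112],76],[[0,0,0],[0,0,0.04],76],[[0,0,0],[0,0,0],76],[[0,0,0],[0,0,0],67],[[0,0,0],[0,0,0],61],[[0,0,0],[0,0,0],50],[[0,0,0],[0,0,0],50],[[0,0,0],[0,0,0],50]], grip_force=14)

```text
time_s: 33.72
position: [452.1, 367.4, 191.1]
ee_rot: [[-0.221, -0.975, 0.0], [-0.975, 0.221, 0.0], [-0.0, -0.0, -1.0]]
wrist_force: [-0.6, -0.4, 2.7]
finger_gap: 59.7
finger_force: 14.0
```

>>> tcp_steps(deltas=[[[0,0,0],[0,0,0],50],[[0,0,0],[0,0,-0.048],50],[[0,0,0],[0,0,-0.16],50],[[0,0,0],[0,0,-0.4],50],[[0,0,0],[0,0,-0.64],50],[[0,0,0],[0,0,-0.64],50],[[0,0,0],[0,0,-0.48],50],[[0,0,0],[0,0,-0.16],50],[[0,0,0],[0,0,0],50]])

```text
time_s: 34.85
position: [451.9, 367.3, 349.0]
ee_rot: [[-0.221, -0.975, 0.001], [-0.975, 0.221, 0.0], [-0.001, -0.001, -1.0]]
wrist_force: [0.1, -1.3, -1.4]
finger_gap: 59.9
finger_force: 14.0
```

```bash
python3 -c "
from h import *
go(574,-84,60,90)
print('tl scene',ray([(0,0)],8)[0]*0)"
```

```text
t 34.85 grasp [452.  367.4 185. ] phi 167.2 rz 77.2 | tool d now [ 413.3 -218.7  124.9] | after turn [-122.  -451.4  125. ]
tl scene [0. 0.]
```

Scaled: -40 mm is -0.64, -20 mm is -0.32, 9.9 degrees / 90 = 0.11.

>>> tcp_steps(deltas=[[[0,0,0],[0,-0.32,0],50],[[0,0,0],[0,-0.64,0],50],[[0,0,0],[0,-0.64,0],50],[[0,0,0.0556],[0,-0.32,0],50],[[0,0,0.11],[0,0,0],50],[[0,0,0.11],[0,0,0],50],[[0,0,0.11],[0,0,0],50],[[0,0,0.11],[0,0,0],50],[[0,0,0.11],[0,0,0],50],[[0,0,0.11],[0,0,0],50]])

```text
time_s: 36.1
position: [569.7, 339.9, 346.3]
ee_rot: [[-0.976, -0.216, -0.003], [-0.216, 0.976, -0.002], [0.003, -0.001, -1.0]]
wrist_force: [-1.0, -0.6, -0.7]
finger_gap: 60.0
finger_force: 14.0
```

>>> tcp_steps(deltas=[[[0,0,0.0889],[0,0,0],50],[[0,0,0.0533],[0,0,0],50],[[0,0,0],[0,-0.32,0],50],[[0,0,0],[0,-0.72,0],50],[[0,0,0],[0,-0.8,0],50],[[0,0,0],[0,-0.8,0],50],[[0,0,0],[0,-0.8,0],50],[[0,0,0],[0,-0.8,0],50],[[0,0,0],[0,-0.8,0],50],[[0,0,0],[0,-0.8,0],50]])

```text
time_s: 37.35
position: [568.4, -27.3, 347.8]
ee_rot: [[-1.0, -0.001, -0.001], [-0.001, 1.0, -0.0], [0.001, -0.0, -1.0]]
wrist_force: [1.3, -0.6, -0.8]
finger_gap: 59.7
finger_force: 14.0
```

```bash
python3 -c "
from h import *
go(572,-85,69,90)"
```

```text
t 37.35 grasp [568.2 -27.4 183.8] phi 90.1 rz 0.1 | tool d now [ -3.8 -57.6 114.8] | after turn [ -3.8 -57.6 114.8]
```

Scaled: 40 mm is 0.64, -35 mm is -0.56.

>>> tcp_steps(deltas=[[[0,0,0],[-0.064,-0.56,0],50],[[0,0,0],[0,-0.288,0.32],50],[[0,0,0],[0,-0.048,0.64],50],[[0,0,0],[0,0,0.56],50],[[0,0,0],[0,0,0.24],50],[[0,0,0],[0,0,0.064],50],[[0,0,0],[0,0,0],50],[[0,0,0],[0,0,0],50]])

```text
time_s: 38.35
position: [573.9, -80.3, 236.3]
ee_rot: [[-1.0, -0.001, 0.003], [-0.001, 1.0, -0.001], [-0.003, -0.001, -1.0]]
wrist_force: [-0.2, -0.5, -0.8]
finger_gap: 60.1
finger_force: 14.0
```

Run:
```python
from h import *
import cv2
go(572,-85,29.1,90)
a=r.grab_frame("top");b=r.grab_frame("scene")
cv2.imwrite("pics/d10.png",cv2.cvtColor(np.hstack([cv2.resize(a[210:320,310:420],(400,400)),cv2.resize(b[250:360,310:420],(400,400))]),4))
```

```text
t 38.35 grasp [574.3 -80.4  72.3] phi 90.0 rz 0.0 | tool d now [ 2.4 -4.6 43.2] | after turn [ 2.3 -4.6 43.2]
```

View pics/d10.png

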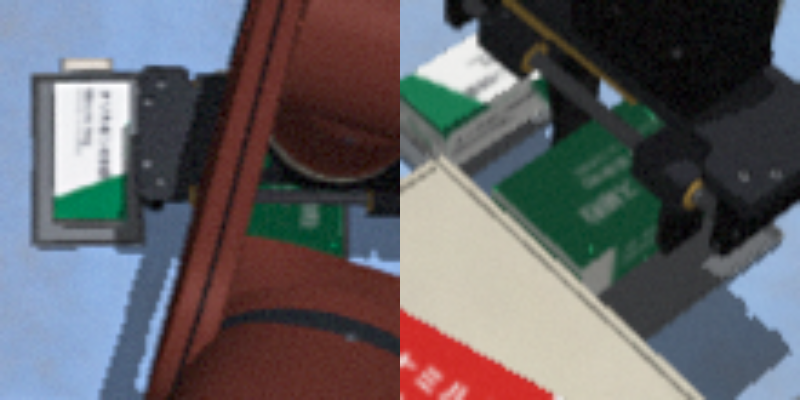

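The small carton sits in its tray and the large one is above its own. Lowering it now.

Scaled: 15 mm is 0.24, 12 mm is 0.192.

>>> tcp_steps(deltas=[[[0,0,0],[0.024,-0.072,0.192],50],[[0,0,0],[0,0,0.24],50],[[0,0,0],[0,0,0.128],50],[[0,0,0],[0,0,0.064],50],[[0,0,0],[0,0,0.016],50],[[0,0,0],[0,0,0],50],[[0,0,0],[0,0,0],50]])

```text
time_s: 39.33
position: [571.9, -84.8, 195.2]
ee_rot: [[-1.0, -0.0, 0.001], [-0.0, 1.0, -0.0], [-0.001, -0.0, -1.0]]
wrist_force: [-0.1, 0.1, -1.2]
finger_gap: 59.7
finger_force: 14.0
```

>>> tcp_steps(deltas=[[[0,0,0],[0,0,0.016],50],[[0,0,0],[0,0,0.016],50],[[0,0,0],[0,0,0],50],[[0,0,0],[0,0,0],50]])

```text
time_s: 39.83
position: [571.8, -84.7, 193.0]
ee_rot: [[-1.0, -0.0, 0.0], [-0.0, 1.0, -0.0], [-0.0, -0.0, -1.0]]
wrist_force: [-1.5, -0.3, 2.2]
finger_gap: 60.2
finger_force: 14.0
```

Contact felt; I'll release, retreat straight up, then move away to look.

Scaled: -50 mm is -0.8, -40 mm is -0.64.

>>> tcp_steps(deltas=[[[0,0,0],[0,0,0.008],50],[[0,0,0],[0,0,0],50],[[0,0,0],[0,0,0],63],[[0,0,0],[0,0,0],70],[[0,0,0],[0,0,0],72],[[0,0,0],[0,0,-0.24],72],[[0,0,0],[0,0,-0.64],72],[[0,0,0],[0,0,-0.8],72],[[0,0,0],[0,0,-0.8],72],[[0,0,0],[0,0,-0.48],72]])

```text
time_s: 41.08
position: [572.0, -84.8, 381.9]
ee_rot: [[-1.0, -0.0, 0.005], [-0.0, 1.0, -0.001], [-0.005, -0.001, -1.0]]
wrist_force: [0.3, 0.3, -0.1]
finger_gap: 72.0
finger_force: 0.0
```

>>> tcp_steps(deltas=[[[0,0,0],[0,0.64,0],72],[[0,0,0],[0,0.96,0],72],[[0,0,0],[0,0.96,0],72],[[0,0,0],[0,0.96,0],72],[[0,0,0],[0,0.96,0],72],[[0,0,0],[0,0.96,0],72],[[0,0,0],[0,0.96,0],72],[[0,0,0],[0,0.64,0],72],[[0,0,0],[0,0,0],72]])

```text
time_s: 42.2
position: [570.6, 358.2, 378.1]
ee_rot: [[-1.0, -0.004, 0.001], [-0.004, 1.0, 0.001], [-0.001, 0.001, -1.0]]
wrist_force: [0.2, -0.5, -0.9]
finger_gap: 71.9
finger_force: 0.0
```

Run:
```python
from h import *
import cv2
a=r.grab_frame("top");b=r.grab_frame("scene")
cv2.imwrite("pics/d11.png",cv2.cvtColor(np.vstack([cv2.resize(a[160:310,240:480],(480,300),interpolation=2),cv2.resize(b[190:430,230:614],(480,300),interpolation=2)]),4))
```

```text
(no output)
```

View pics/d11.png

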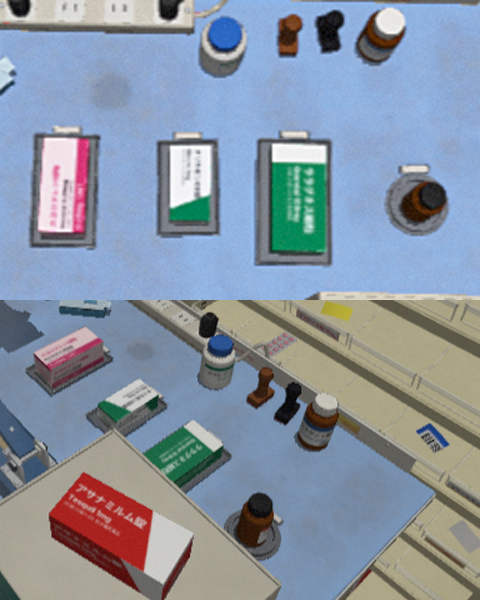

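All three cartons lie flat within their rims, the bottle stands in the holder, and the bystanders have not moved.

```bash
python3 -c "
from cell import r
print(r.hand_in())"
```

```text
the job is handed in; nothing more can be done
None
```

The stack is taken apart from the top: the three cartons lie flat in their matching trays, the bottle stands in its holder, the pill cutter and white bottle were left alone, and the job was handed in at about 42 s; no verdict was returned.

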